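Empty the tumbling canister

ROBOT

A 7-joint arm with a two-finger parallel gripper is mounted at the origin on the work surface. World frame = base frame: x ahead of the robot, y to its left, z up, the work surface at z = 0. Lengths are in m, angles in degrees, forces in N, time in s.
With the tool pointing down it reaches from about 0.425 to 0.875 m from the base axis. Payload 4.7 kg.
Tool frame: the origin (TCP) lies on the mounting face of the last link; the fingertips stand 182 mm ahead of it and the grasp point (between the pads) lies 164 mm ahead of it; z points along the fingers, x is the direction in which the jaws open and shut, and the axes are right-handed (so a half turn about z gives the same grasp; the last joint's range is limited). The gripper opens to 87 mm and grips with 3 to 60 N. Pads are 19 mm wide; open, the fingers measure 117 mm over their backs; the gripper's body (75 mm by 190 mm) begins 51 mm behind the grasp point.
Start: joints at [-64.853, 18.392, -4.016, 83.108, 1.295, 78.541, -3.26], TCP at [0.268, 0.592, 0.405] pointing down, gripper open.
Joint ranges: [-163.93, 163.93], [-17.29, 119.83], [-79.2, 71.16], [3.27, 140.29], [-89.18, 269.18], [5.43, 117.66], [-154.24, 154.24]. Speed limits (degrees/s): [147.25, 147.25, 180, 180, 180, 180, 180].

INTERFACE

Orientations are given as [roll, pitch, yaw] about the fixed x, y, z axes, in that order (R = Rz(yaw) Ry(pitch) Rx(roll)).
In Python, from cell import status, cams, env, outline_of, landmark_of gives the robot as it stands. The module is installed in compiled form; this text tells all that it offers.
- The arm moves only by the tool jog_arm, never from a script. Its argument "rows" is a list of rows, each a list of 7 numbers: the closure, from 0 (fully open) to 1 (shut), then the shift along the tool's x, y, z in m, then the turn, a rotation vector about the tool's x, y, z in degrees. A call has 1 to 12 rows; each row shifts and turns the commanded pose from where the row before left it, along the tool's axes as they then stand; what a row does not reach is not made up. A row lasts 1/12 s, in which the tool goes at most 41.7 mm and 7.16 degrees, less where a joint would pass 70% of its speed; a pose out of reach is approached as far as the arm can. A call with a gripper value outside its range is refused whole. The fingers move at their own pace and stop on an object; "grip_force" is the grip in N (left out, the last holds). Time passes only in rows, so rows that do not move let the fingers close. It gives the time, the measured TCP pose, the force and the opening at its end, in the units of the state.
- status.get_obs(): the state, without advancing time (a new reading comes with each control period).
- cams.read_camera(name): name is "scene" or "top" or "wrist"; returns (picture, depth): 384x512x3 uint8, red, green, blue; 384x512 float32, m along the optical axis (not along the pixel's ray), 0 where there is no reading.
- cams.camera_params(name): a dict with "vfov" (degrees; the focal length in pixels is half the picture's height over the tangent of half this angle, whatever the lens; pixels are square), "cx", "cy" (the principal point, pixels), "eye" and "attitude" of the camera in the world. Camera axes: x right, y up, looking along -z (the intrinsics and any distortion apply to the point x, -y, -z); pixel columns grow to the right and rows downward; lengths in m; the calibration is good to about 2 mm. A picture is of the moment at which its call begins: read the wrist's pose just before it. camera_params takes no time and is no camera call; for the wrist camera it gives the pose at the moment of the call.
- env.sign_off(): hands the job in, once; it reports no verdict.
Trained networks look in the newest picture that a camera, given by its name, has taken for a name from the list of things; names that differ only in an ending like _2 or _b are one class to them, and where a whole thing is asked for, a point or a joint stands for the part that bears it (a point fixed in the world has none). Each returns a list of dicts, best first, with "conf" (0 to 1); they miss things now and then, are a little off and sometimes report something else, mostly with a low value. They report only what shows in the picture. A call takes as long as a camera call. They do not tell look-alikes from the thing itself.
- outline_of(camera, name): "pixels" (384x512 bool, what is visible of it) and "box" ([left, top, right, bottom] in pixels, round what is visible of it).
- landmark_of(camera, name): "position" ([row, column] in pixels: a listed point, or the origin of a listed thing).
The state is a dict: "time_s": time; "qpos": joint angles; "joint_velocities": joint speeds; "effort": joint torques, N m; "tool_pos": TCP position; "tool_rot": TCP orientation; "force": force on the tool from outside, world axes, zero at the start; "wrist_torque": the same for the moment, N m; "grip_width": finger opening in m.
Only numpy, scipy, OpenCV 4.12 (cv2) and the standard library are available. Lean on these libraries where they do the work, as an engineer would, in place of code of your own. Each camera call takes 0.05 s, during which the arm holds its last target. There are 200 camera calls.

TASK

Empty the steel canister that hangs in the green tipping stand: twist its cap off and lay it aside, then press the wooden paddle down to tip both stones out into the stand's steel tray. Let the canister swing upright again, put the cap back on and twist it fully home, so that its grip bar is again in line with the pivot shaft.

Things in the scene. Friction and masses are not known exactly. Their poses are not given: they have to be found in the camera images.
- stand: Tipping stand bolted to the slab; origin on the slab under the pivot; x along the pivot shaft to the paddle, y to the tray, z up. Grey base, two green posts 150 mm high at x +/-60, shaft at z 135. Steel canister (62 wide, 110 tall, rim at z 190) hangs above the origin. Tray: y 57 to 207, x +/-65, floor z 11, walls 44 high. Flat cork pad for the cap: 112 square, centre x 0, y -132, top z 8.
- paddle (a point): Point on top of the plywood paddle, 100 mm from the shaft axis (paddle x 80 to 160, 30 to 115 from the axis; at rest 55 degrees above level, end z 229). Pressed straight down with shut fingers at stand x 125, y 60 it tips the canister over the tray, till the tips are 50 mm above the slab (tilt about 115 degrees; stop at 117). 1 s there empties it. Needs up to 6 N; a spring swings it back upright.
- cap: Black cap, 97 mm wide, 28 tall; on top a steel grip bar 56 x 14, 26 tall. Origin: centre of skirt's lower edge; x along the bar. Home: origin at stand z 168, bar along stand x (either way round). Turned 60 (45 to 100) degrees anticlockwise from above it lifts straight off; put on at that angle (4 mm play), it drops on the rim and closes 60 clockwise, stop just past home. Turns freely, level.
- stone_a: Pale tumbled stone, a 22 mm lump, 20 g, origin at its centre; inside the canister at the start.
- stone_b: Red-brown tumbled stone, a 22 mm lump, 20 g, origin at its centre; inside the canister at the start.
Things that resemble listed ones, but are neither listed nor needed, are in the scene too. What is shaped like the cap but purple is not meant.

How it is judged (in metres and radians):
On the way, in this order (a step that is already met when the one before it is completed fails the run):
1. the cap is off and clear of the canister (horizontal distance between cap and stand above 0.08 m), for 0.2 s.
2. both stones lie in the tray (x of stone_a in the frame of stand between -0.066 and 0.066 m and y of stone_a in the frame of stand between 0.055 and 0.208 m and height (world z) of each of stone_a, stone_b below 0.045 m and x of stone_b in the frame of stand between -0.066 and 0.066 m and y of stone_b in the frame of stand between 0.055 and 0.208 m), for 0.2 s.
At the end, for the whole second after the job is handed in: Both stones lie in the stand's tray (inside its walls, below 45 mm); the canister is upright and the cap sits down on its rim (origin within 12 mm of the stand's axis, 160 to 174 mm high, level within 7 degrees), turned home with its bar within 16 degrees of the stand's x axis, and is at rest (all of step 2 and horizontal distance between cap and stand below 0.012 m and z of cap in the frame of stand between 0.16 and 0.174 m and angle between cap's own z axis and vertical below 0.12 rad and angle between the x axis of cap and the x axis of stand, either way round below 0.28 rad and linear speed of cap below 0.03 m/s); the robot touches nothing.
It also fails if it takes over 72 s, if anything falls off the work surface, if the arm or the gripper's body presses on something with over 40 N, if the wrist force passes 120 N, or if a joint passes its speed limit or range.

## Working session

There is one attempt and no reset: what is moved stays moved. The work goes in short steps, Python scripts to look and compute and a tool call to move; the robot and the scene stay as the last step left them, time stands still between calls to the robot, and variables do not carry over. Pictures are saved under pics/ and viewed, about 8 in all and at most 12, crops included, and the job is handed in when it is done.

Besides the shell and the picture viewer there is one more tool, called as name(argument=value, ...), one argument or row to a line, values as JSON. jog_arm: Moves the arm, as the interface text tells. Its arguments: {"type":"object","properties":{"rows":{"type":"array"},"grip_force":{"type":"number"}},"required":["rows"]}

```bash
mkdir -p pics; python3 - <<'E'
from cell import status,cams,outline_of,landmark_of
import cv2,numpy as np
o=status.get_obs();print({k:np.round(v,3) for k,v in o.items()})
ims=[]
for c in("scene","top"):
    p,d=cams.read_camera(c);ims.append(p);np.save(f"{c}_d.npy",d)
    print(c,cams.camera_params(c))
    for n in("stand","paddle","cap","stone_a"):
        print(n,[(round(r["conf"],2),np.round(r["position"])) for r in landmark_of(c,n)][:4])
cv2.imwrite("pics/a.png",cv2.cvtColor(cv2.resize(ims[0],(800,600)),cv2.COLOR_RGB2BGR))
cv2.imwrite("pics/b.png",cv2.cvtColor(cv2.resize(ims[1],(800,600)),cv2.COLOR_RGB2BGR))
print(cams.camera_params("wrist"))
E
```

```text
{'time_s': np.float64(0.0), 'qpos': array([-64.852,  18.438,  -4.013,  83.175,   1.295,  78.541,  -3.259]), 'joint_velocities': array([-0.001,  0.009,  0.001,  0.12 ,  0.028,  0.034,  0.012]), 'effort': array([-0.0000e+00, -4.9129e+01, -4.0400e-01, -3.1253e+01, -6.4000e-02,
        4.4000e-02,  0.0000e+00]), 'tool_pos': array([0.268, 0.592, 0.404]), 'tool_rot': array([1.79994e+02, 1.09000e-01, 6.56610e+01]), 'force': array([ 0.088,  0.455, -0.076]), 'wrist_torque': array([0.055, 0.039, 0.024]), 'grip_width': np.float64(0.087)}
scene {'vfov': 42.294544040078016, 'cx': 254.10397570764107, 'cy': 196.99733574433486, 'eye': array([ 1.01988133, -0.37021789,  0.88821528]), 'attitude': array([36.99523669,  0.38952223, 49.61192132])}
stand [(0.72, array([156., 273.])), (0.65, array([209., 273.]))]
paddle [(0.96, array([160., 344.]))]
cap [(0.91, array([334., 252.])), (0.84, array([186., 178.])), (0.66, array([156., 274.])), (0.6, array([158., 217.]))]
stone_a []
top {'vfov': 42.019424168801216, 'cx': 258.0449941027875, 'cy': 188.7032119347031, 'eye': array([0.41675261, 0.00944429, 1.13152597]), 'attitude': array([  9.92806555,   0.59683608, -89.51955342])}
stand [(0.97, array([216., 238.]))]
paddle [(0.89, array([139., 200.]))]
cap [(0.96, array([135., 332.])), (0.79, array([206., 234.])), (0.71, array([113., 220.])), (0.61, array([306., 235.]))]
stone_a []
{'vfov': 60.58043602800486, 'cx': 261.7484394798774, 'cy': 187.70691834817922, 'eye': array([0.19579266, 0.62668634, 0.38463978]), 'attitude': array([-1.6792248e+01,  2.8561186e-02,  6.5652494e+01])}
```

View pics/a.png

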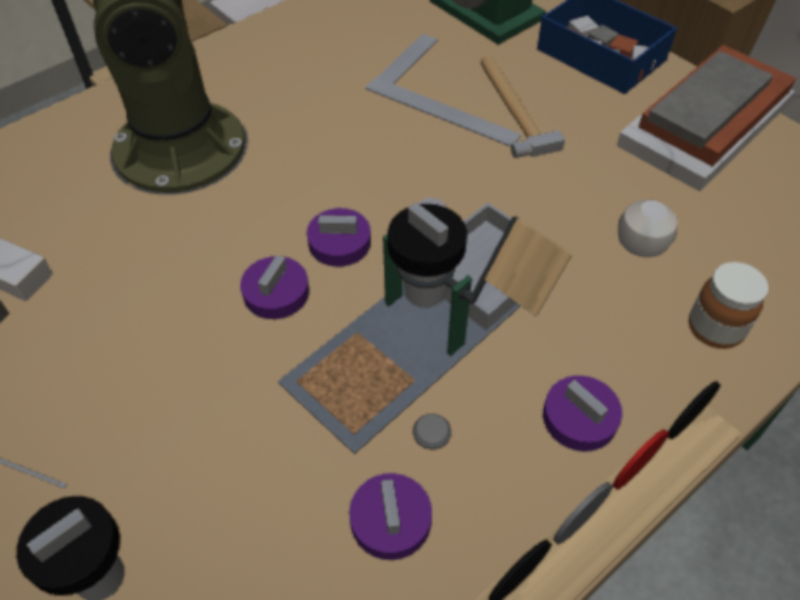

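View pics/b.png

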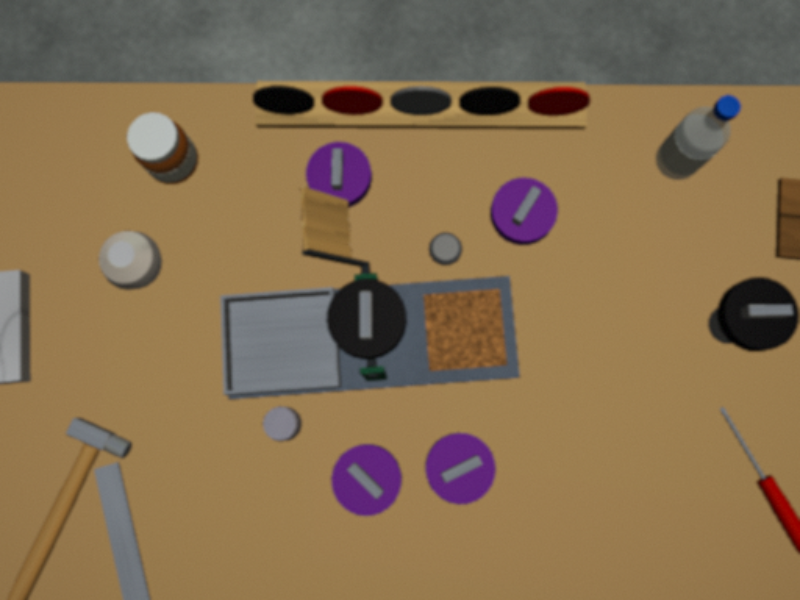

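The scene view shows the stand centred at (427,260) with the black cap on it and the paddle at (525,265). In the top view the cap is at (366,318), the cork at (465,330) and the tray at (280,340). The other black cap at (758,312) is a decoy. Next I'll measure the stand's pose from the depth picture.

```bash
cat >h.py <<'E'
from cell import status,cams,outline_of,landmark_of
import cv2,numpy as np
from scipy.spatial.transform import Rotation as R
def cloud(c,prm=None):
    if prm is None: prm=cams.camera_params(c)
    p,d=cams.read_camera(c)
    f=192/np.tan(np.radians(prm["vfov"]/2))
    v,u=np.mgrid[:384,:512]
    P=np.stack([(u-prm["cx"])/f*d,-(v-prm["cy"])/f*d,-d],-1)
    W=P@R.from_euler("xyz",prm["attitude"],degrees=True).as_matrix().T+prm["eye"]
    W[d==0]=np.nan
    return p,W
def rect(pts):
    (c,s,a)=cv2.minAreaRect((pts[:,:2]*1000).astype(np.float32)); return np.round(c,1),np.round(s,1),round(a,2)
E
python3 - <<'E'
from h import *
for c in("top","scene"):
    p,W=cloud(c); hsv=cv2.cvtColor(p,cv2.COLOR_RGB2HSV)
    near=np.hypot(W[...,0]-.5,W[...,1]-.02)<.35
    z=W[...,2]
    r=sorted(outline_of(c,"stand"),key=lambda r:-r["conf"])[:1]
    for q in r: print(c,"stand conf",q["conf"],q["box"])
    for q in outline_of(c,"cap")[:5]:
        w=W[q["pixels"]];print(" cap",round(q["conf"],2),q["box"],np.nanmedian(w,0).round(3),np.nanmax(w[:,2]).round(3))
    k=r[0]["pixels"] if r else near
    bar=near&(z>.205)&(z<.235)&(hsv[...,2]>90)&(hsv[...,1]<60)
    pts=W[bar];print(" bar",len(pts),np.nanmedian(pts,0).round(4),rect(pts) if len(pts)>5 else "")
    disc=near&(z>.185)&(z<.205)&(hsv[...,2]<60); pts=W[disc];print(" disc",len(pts),np.nanmedian(pts,0).round(4),rect(pts) if len(pts)>5 else "")
    cork=near&(z<.02)&(hsv[...,1]>100); 
    base=near&(z<.03)&(z>-.01)&(hsv[...,1]<85)&(hsv[...,2]>60)
    n,l,s,cc=cv2.connectedComponentsWithStats(base.astype(np.uint8))
    i=1+np.argmax(s[1:,4]);pts=W[l==i];print(" base",s[i],rect(pts))
    hull=cv2.convexHull((np.argwhere(l==i)[:,::-1]).astype(np.int32));m=np.zeros(z.shape,np.uint8);cv2.fillConvexPoly(m,hull,1);m=cv2.erode(m,np.ones((5,5)))
    pts=W[cork&(m>0)];print(" cork",len(pts),np.nanmean(pts,0).round(4),rect(pts) if len(pts)>5 else "")
    print(" slabz",np.nanmedian(z[near&(abs(z)<.02)]))
E
```

```text
top stand conf 0.96 [138.9, 116.6, 334.0, 255.0]
 cap 0.89 [197.6, 90.6, 242.3, 128.3] [0.794 0.114 0.028] 0.058
 cap 0.76 [267.3, 278.6, 319.0, 321.5] [ 0.369 -0.059  0.028] 0.061
 cap 0.75 [312.4, 113.8, 359.3, 154.9] [ 0.735 -0.151  0.028] 0.061
 cap 0.72 [208.1, 178.2, 260.6, 230.7] [0.551 0.063 0.196] 0.226
 cap 0.57 [212.7, 284.5, 255.5, 330.0] [0.352 0.071 0.028] 0.059
 bar 215 [0.5541 0.0647 0.2218] (array([552.9,  65.4]), array([52.5, 13.3]), 1.0)
 disc 1760 [0.5522 0.0634 0.196 ] (array([569.9,  67.1]), array([130.4,  94.3]), 7.32)
 base [ 146  187   69   63 3752] (array([544. , 198.4]), array([128.8, 148.7]), 4.8)
 cork 0 [nan nan nan] 
 slabz 0.0004953882376084184
scene stand conf 0.55 [178.7, 128.2, 365.6, 291.2]
 cap 0.85 [346.3, 242.4, 400.8, 289.6] [0.8   0.115 0.029] 0.058
 cap 0.65 [225.3, 303.5, 277.0, 356.2] [ 0.748 -0.157  0.029] 0.06
 cap 0.64 [154.8, 160.5, 194.6, 203.6] [ 0.382 -0.063  0.028] 0.059
 cap 0.61 [196.0, 133.7, 238.4, 171.2] [0.366 0.064 0.029] 0.058
 cap 0.57 [248.2, 126.6, 298.3, 176.9] [0.566 0.059 0.197] 0.226
 bar 168 [0.556  0.0653 0.2223] (array([584.3,  85.4]), array([120.8,  38.4]), 32.57)
 disc 1306 [0.5663 0.0538 0.1964] (array([572.3,  65.8]), array([127.2,  93.9]), 3.64)
 base [   78    97   322   266 46142] (array([499.4,  19.5]), array([696.1, 699.4]), 21.23)
 cork 2966 [ 0.5697 -0.057   0.0095] (array([574. , -11.4]), array([311.7, 477.4]), 79.74)
 slabz 0.0011082925233007468<stdin>:19: RuntimeWarning: Mean of empty slice
```

jog_arm(
  rows=[
    [0,0,0,-0.004,0,0,6.9],
    [0,0,0,-0.004,0,0,6.9],
    [0,0,0,-0.004,0,0,6.9],
    [0,0,0,-0.004,0,0,6.9],
    [0,0,0,-0.004,0,0,6.9],
    [0,0,0,-0.004,0,0,6.9],
    [0,0,0,-0.004,0,0,6.9],
    [0,0,0,-0.004,0,0,6.9],
    [0,0,0,-0.004,0,0,6.9],
    [0,0,0,-0.004,0,0,6.9],
    [0,0,0,0,0,0,6.9],
    [0,0,0,0,0,0,6.9],
  ],
)

```text
time_s: 1.8
tool_pos: [0.2679, 0.5923, 0.4452]
tool_rot: [-180.0, -0.0, -17.5]
force: [0.5, -0.1, -0.5]
grip_width: 0.0871
```

jog_arm(
  rows=[
    [0,0,0,0,0,0,6.9],
    [0,0,0,0,0,0,6.9],
    [0,0,0,0,0,0,6.9],
    [0,0,0,0,0,0,6.9],
    [0,0,0,0,0,0,6.9],
    [0,0,0,0,0,0,6.9],
    [0,0,0,0,0,0,6.9],
    [0,0,0,0,0,0,6.9],
    [0,0,0,0,0,0,6.9],
    [0,0,0,0,0,0,6.5],
  ],
)

```text
time_s: 2.63
tool_pos: [0.2679, 0.5922, 0.4448]
tool_rot: [-180.0, 0.0, -86.1]
force: [-0.9, -0.6, -0.8]
grip_width: 0.0871
```

jog_arm(
  rows=[
    [0,0.034,-0.0155,0,0,0,0],
    [0,0.034,-0.0155,0,0,0,0],
    [0,0.034,-0.0155,0,0,0,0],
    [0,0.034,-0.0155,0,0,0,0],
    [0,0.034,-0.0155,0,0,0,0],
    [0,0.034,-0.0155,0,0,0,0],
    [0,0.034,-0.0155,0,0,0,0],
    [0,0.034,-0.0155,0,0,0,0],
  ],
)

```text
time_s: 3.3
tool_pos: [0.4123, 0.3283, 0.4451]
tool_rot: [-180.0, 0.0, -85.7]
force: [0.4, 0.6, 0.0]
grip_width: 0.0869
```

jog_arm(
  rows=[
    [0,0.034,-0.0155,0,0,0,0],
    [0,0.034,-0.0155,0,0,0,0],
    [0,0.034,-0.0155,0,0,0,0],
    [0,0.034,-0.0155,0,0,0,0],
    [0,0.034,-0.0155,0,0,0,0],
    [0,0.034,-0.0155,0,0,0,0],
    [0,0.034,-0.0155,0,0,0,0],
    [0,0.034,-0.0155,0,0,0,0],
    [0,0,0,0,0,0,0],
    [0,0,0,0,0,0,0],
  ],
)

```text
time_s: 4.13
tool_pos: [0.5562, 0.0652, 0.445]
tool_rot: [-180.0, -0.0, -86.1]
force: [0.3, 0.7, 0.7]
grip_width: 0.0872
```

```bash
python3 - <<'E'
from h import *
prm=cams.camera_params("wrist"); p,W=cloud("wrist",prm)
hsv=cv2.cvtColor(p,cv2.COLOR_RGB2HSV);z=W[...,2];r=np.hypot(W[...,0]-.555,W[...,1]-.065)
bar=(r<.05)&(z>.214)&(z<.232)
pts=W[bar];print("bar",len(pts),np.nanmean(pts,0).round(4),rect(pts))
disc=(r<.07)&(z>.19)&(z<.203);pts=W[disc];print("disc",rect(pts),cv2.minEnclosingCircle((pts[:,:2]*1000).astype(np.float32)))
cv2.imwrite("pics/c.png",cv2.cvtColor(p,cv2.COLOR_RGB2BGR))
q=outline_of("wrist","cap");print([(x["conf"],x["box"]) for x in q])
# stand from scene/top fixed cams: base edges & tray walls
p,W=cloud("top");z=W[...,2]
k=(np.abs(W[...,0]-.545)<.1)&(np.abs(W[...,1]-.2)<.1)&(z>.008)&(z<.03);print("tray floor",rect(W[k]))
E
```

```text
bar 1681 [0.5573 0.0672 0.2216] (array([555.1,  67.1]), array([56.3, 14. ]), 1.43)
disc (array([555.3,  67.4]), array([95.8, 96.4]), 65.35) ((555.1163940429688, 67.02681732177734), 48.530635833740234)
[(0.89, [419.4, 0.0, 512.0, 56.0]), (0.87, [195.5, 130.6, 327.8, 264.1]), (0.85, [211.1, 255.8, 280.5, 326.4]), (0.7, [305.4, 253.7, 366.1, 324.7])]
tray floor (array([532.4, 254.5]), array([144.5,  58.8]), 14.38)
```

View pics/c.png

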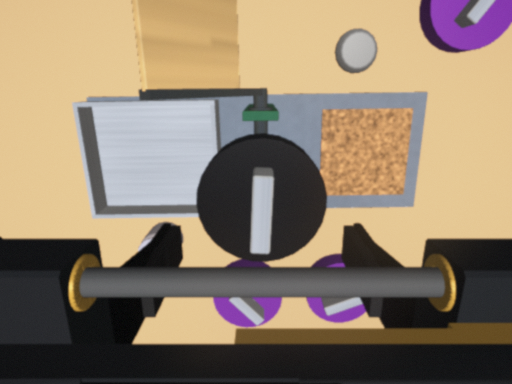

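The picture shows the cap at (262,197) with its bar vertical and central. The cork is at (367,152), the tray at (155,155) and the paddle at (190,45). The cap centre is (0.555, 0.067). I'll go down and grip the bar.

jog_arm(
  rows=[
    [0,-0.002,0.001,0.015,0,0,0],
    [0,0,0,0.016,0,0,0],
    [0,0,0,0.016,0,0,0],
    [0,0,0,0.012,0,0,0],
    [0,0,0,0.004,0,0,0],
    [0,0,0,0,0,0,0],
    [1,0,0,0,0,0,0],
    [1,0,0,0,0,0,0],
    [1,0,0,0,0,0,0],
    [1,0,0,0,0,0,0],
    [1,0,0,0,0,0,0],
    [1,0,0,0,0,0,0],
  ],
  grip_force=30,
)

```text
time_s: 5.28
tool_pos: [0.5546, 0.0701, 0.3821]
tool_rot: [-180.0, 0.0, -85.7]
force: [0.2, 0.6, 0.9]
grip_width: 0.0551
```

jog_arm(
  rows=[
    [1,0,0,0,0,0,0],
    [1,0,0,0,0,0,0],
    [1,0,0,0,0,0,0],
    [1,0,0,0,0,0,0],
    [1,0,0,0,0,0,0],
    [1,0,0,0,0,0,0],
    [1,0,0,0,0,0,0],
    [1,0,0,0,0,0,0],
    [1,0,0,0,0,0,0],
  ],
)

```text
time_s: 6.03
tool_pos: [0.5546, 0.0698, 0.3819]
tool_rot: [-180.0, -0.0, -85.8]
force: [0.3, -2.4, 1.9]
grip_width: 0.0137
```

jog_arm(
  rows=[
    [1,0.0025,0,0,0,0,0],
    [1,0,0,0,0,0,-6.5],
    [1,0,0,0,0,0,-6.5],
    [1,0,0,0,0,0,-6.5],
    [1,0,0,0,0,0,-6.5],
    [1,0,0,0,0,0,-6.5],
    [1,0,0,0,0,0,-6.5],
    [1,0,0,0,0,0,-6.5],
    [1,0,0,0,0,0,-6.5],
    [1,0,0,0,0,0,-6.5],
    [1,0,0,0,0,0,-6.5],
    [1,0,0,0,0,0,0],
  ],
)

```text
time_s: 7.03
tool_pos: [0.5548, 0.0689, 0.3821]
tool_rot: [-179.9, 0.0, -20.5]
force: [-0.1, 2.0, 2.7]
grip_width: 0.0136
```

jog_arm(
  rows=[
    [1,0,0,-0.003,0,0,0],
    [1,0,0,-0.005,0,0,0],
    [1,0,0,-0.008,0,0,0],
    [1,0,0,-0.008,0,0,0],
    [1,0,0,-0.008,0,0,0],
  ],
)

```text
time_s: 7.45
tool_pos: [0.5547, 0.0674, 0.4147]
tool_rot: [-180.0, -0.0, -20.8]
force: [0.8, 0.1, -1.9]
grip_width: 0.0135
```

jog_arm(
  rows=[
    [1,0,0,-0.01,0,0,0],
    [1,0,0,-0.01,0,0,0],
    [1,0.01,0.02,0,0,0,0],
    [1,0.012,0.026,0,0,0,0],
    [1,0.012,0.026,0,0,0,0],
    [1,0.012,0.026,0,0,0,0],
    [1,0.01,0.022,0,0,0,0],
    [1,0,0,0,0,0,0],
  ],
)

```text
time_s: 8.12
tool_pos: [0.564, -0.0713, 0.4352]
tool_rot: [179.8, -0.2, -21.3]
force: [-0.3, -1.1, -0.8]
grip_width: 0.0142
```

```bash
python3 - <<'E'
from h import *
p,W=cloud("scene");cv2.imwrite("pics/d.png",cv2.cvtColor(p[80:320,120:440],cv2.COLOR_RGB2BGR))
print(status.get_obs()["tool_pos"],status.get_obs()["force"])
E
```

```text
[ 0.56425621 -0.0683235   0.43492295] [-0.28182786  0.44707187 -1.46706161]
```

View pics/d.png

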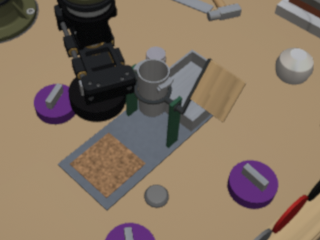

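The canister at (150,85) stands open and the cap is held by the gripper at (100,95). I'll lower it onto the cork.

jog_arm(
  rows=[
    [1,0,0,0.025,0,0,0],
    [1,0,0,0.035,0,0,0],
    [1,0,0,0.035,0,0,0],
    [1,0,0,0.035,0,0,0],
    [1,0,0,0.03,0,0,0],
    [1,0,0,0.02,0,0,0],
    [1,0,0,0.015,0,0,0],
    [1,0,0,0.008,0,0,0],
    [1,0,0,0.005,0,0,0],
    [1,0,0,0.002,0,0,0],
    [1,0,0,0,0,0,0],
  ],
)

```text
time_s: 9.08
tool_pos: [0.565, -0.064, 0.2244]
tool_rot: [-180.0, -0.0, -20.7]
force: [0.5, 0.0, -1.2]
grip_width: 0.0137
```

jog_arm(
  rows=[
    [1,0,0,0.0015,0,0,0],
    [1,0,0,0.0005,0,0,0],
    [1,0,0,0,0,0,0],
  ],
)

```text
time_s: 9.33
tool_pos: [0.5649, -0.0645, 0.2224]
tool_rot: [-180.0, -0.1, -20.7]
force: [-0.5, -0.1, -1.5]
grip_width: 0.0134
```

jog_arm(
  rows=[
    [1,0,0,0.001,0,0,0],
    [0.5,0,0,0,0,0,0],
    [0.5,0,0,0,0,0,0],
    [0.5,0,0,0,0,0,0],
    [0.5,0,0,0,0,0,0],
    [0.5,0,0,0,0,0,0],
    [0.5,0,0,0,0,0,0],
    [0.5,0,0,0,0,0,0],
    [0.5,0,0,-0.005,0,0,0],
    [0.5,0,0,-0.01,0,0,0],
    [0.5,0,0,-0.015,0,0,0],
  ],
)

```text
time_s: 10.25
tool_pos: [0.5641, -0.0644, 0.2507]
tool_rot: [179.9, 0.1, -20.7]
force: [1.5, 0.2, 0.1]
grip_width: 0.0432
```

jog_arm(
  rows=[
    [1,0,0,-0.035,0,0,0],
    [1,0,0,-0.04,0,0,0],
    [1,0,0,-0.04,0,0,0],
    [1,0,0,-0.04,0,0,0],
    [1,0,0,-0.034,0,0,5],
    [1,0,0,-0.01,0,0,5],
    [1,0,0,0,0,0,5],
    [1,0,0,0,0,0,0],
  ],
)

```text
time_s: 10.92
tool_pos: [0.5646, -0.065, 0.4521]
tool_rot: [-179.8, -0.1, -35.9]
force: [0.9, 0.8, -0.7]
grip_width: 0.0027
```

jog_arm(
  rows=[
    [1,-0.004,-0.032,0,0,0,0],
    [1,-0.004,-0.033,0,0,0,0],
    [1,-0.004,-0.033,0,0,0,0],
    [1,-0.004,-0.033,0,0,0,0],
    [1,-0.004,-0.032,0,0,0,0],
    [1,-0.004,-0.032,0,0,0,0],
    [1,-0.003,-0.032,0,0,0,0],
    [1,0,0,0,0,0,0],
    [1,0,0,0,0,0,0],
  ],
)

```text
time_s: 11.67
tool_pos: [0.6754, 0.1384, 0.4481]
tool_rot: [179.9, 0.1, -35.4]
force: [-0.8, -0.7, -0.2]
grip_width: 0.0004
```

```bash
python3 - <<'E'
from h import *
print({k:np.round(v,4) for k,v in status.get_obs().items() if k in("tool_pos","tool_rot","force")})
p,W=cloud("scene");cv2.imwrite("pics/e.png",cv2.cvtColor(p[80:320,120:440],cv2.COLOR_RGB2BGR))
for c in("scene","top"):
    if c=="top":p,W=cloud("top")
    for q in outline_of(c,"paddle")[:1]:
        w=W[q["pixels"]];print(c,"paddle",q["conf"],np.nanmean(w,0),np.nanpercentile(w,[3,97],axis=0).round(3).tolist())
    for q in outline_of(c,"cap"):
        w=W[q["pixels"]];print(c,"cap",round(q["conf"],2),np.nanmedian(w,0).round(3))
E
```

```text
{'tool_pos': array([0.6754, 0.1384, 0.4481]), 'tool_rot': array([ 1.798656e+02,  7.580000e-02, -3.538900e+01]), 'force': array([-0.8373, -0.6919, -0.1627])}
scene paddle 0.63 [0.61639875 0.09331795 0.17190619] [[0.524, 0.038, 0.086], [0.707, 0.142, 0.228]]
scene cap 0.78 [ 0.575 -0.07   0.037]
scene cap 0.71 [ 0.748 -0.156  0.028]
scene cap 0.62 [0.367 0.064 0.029]
top paddle 0.56 [0.60464433 0.08623655 0.16221709] [[0.516, 0.035, 0.082], [0.7, 0.133, 0.227]]
top cap 0.9 [ 0.561 -0.064  0.036]
top cap 0.87 [ 0.735 -0.152  0.028]
top cap 0.84 [0.352 0.071 0.028]
top cap 0.83 [ 0.369 -0.059  0.028]
top cap 0.57 [0.785 0.096 0.028]
```

View pics/e.png

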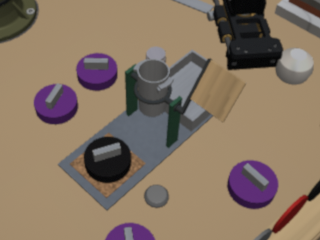

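The cap sits on the cork at (107,158) and the canister is upright and open. Pressing the paddle next.

jog_arm(
  rows=[
    [1,0,0,0.02,0,0,0],
    [1,0,0,0.014,0,0,0],
    [1,0,0,0.01,0,0,0],
    [1,0,0,0.01,0,0,0],
    [1,0,0,0.01,0,0,0],
    [1,0,0,0.01,0,0,0],
    [1,0,0,0.01,0,0,0],
    [1,0,0,0.01,0,0,0],
    [1,0,0,0.01,0,0,0],
    [1,0,0,0.01,0,0,0],
    [1,0,0,0.01,0,0,0],
  ],
)

```text
time_s: 12.88
tool_pos: [0.6752, 0.1358, 0.3248]
tool_rot: [-180.0, 0.0, -35.7]
force: [-0.2, 2.3, 3.7]
grip_width: 0.0004
```

jog_arm(
  rows=[
    [1,0,0,0.01,0,0,0],
    [1,0,0,0.01,0,0,0],
    [1,0,0,0.01,0,0,0],
    [1,0,0,0.01,0,0,0],
    [1,0,0,0.01,0,0,0],
    [1,0,0,0.01,0,0,0],
    [1,0,0,0.01,0,0,0],
    [1,0,0,0.008,0,0,0],
    [1,0,0,0.006,0,0,0],
    [1,0,0,0.004,0,0,0],
    [1,0,0,0.003,0,0,0],
  ],
)

```text
time_s: 13.8
tool_pos: [0.6751, 0.1357, 0.2341]
tool_rot: [180.0, 0.0, -35.7]
force: [-1.0, 1.3, 3.9]
grip_width: 0.0005
```

jog_arm(
  rows=[
    [1,0,0,0.002,0,0,0],
    [1,0,0,0,0,0,0],
    [1,0,0,0,0,0,0],
    [1,0,0,0,0,0,0],
    [1,0,0,0,0,0,0],
    [1,0,0,0,0,0,0],
    [1,0,0,0,0,0,0],
    [1,0,0,0,0,0,0],
    [1,0,0,0,0,0,0],
    [1,0,0,0,0,0,0],
    [1,0,0,0,0,0,0],
    [1,0,0,0,0,0,0],
  ],
)

```text
time_s: 14.8
tool_pos: [0.6752, 0.1357, 0.2327]
tool_rot: [-180.0, 0.0, -35.7]
force: [-0.3, 2.6, 0.3]
grip_width: 0.0006
```

jog_arm(
  rows=[
    [1,0,0,0,0,0,0],
    [1,0,0,0,0,0,0],
    [1,0,0,0,0,0,0],
    [1,0,0,0,0,0,0],
    [1,0,0,0,0,0,0],
  ],
)

```text
time_s: 15.22
tool_pos: [0.6752, 0.1356, 0.2327]
tool_rot: [-180.0, 0.0, -35.7]
force: [-0.3, 3.6, 0.3]
grip_width: 0.0004
```

jog_arm(
  rows=[
    [1,0,0,-0.008,0,0,0],
    [1,0,0,-0.012,0,0,0],
    [1,0,0,-0.012,0,0,0],
    [1,0,0,-0.012,0,0,0],
    [1,0,0,-0.012,0,0,0],
    [1,0,0,-0.012,0,0,0],
    [1,0,0,-0.012,0,0,0],
    [1,0,0,-0.012,0,0,0],
    [1,0,0,-0.012,0,0,0],
    [1,0,0,-0.012,0,0,0],
    [1,0,0,-0.012,0,0,0],
    [1,0,0,-0.012,0,0,0],
  ],
)

```text
time_s: 16.22
tool_pos: [0.6752, 0.135, 0.3737]
tool_rot: [180.0, -0.0, -35.8]
force: [0.9, -1.2, 0.0]
grip_width: 0.0007
```

jog_arm(
  rows=[
    [1,0,0,-0.01,0,0,0],
    [1,0,0,-0.01,0,0,0],
    [1,0,0,-0.01,0,0,0],
    [0.5,0,0,-0.025,0,0,0],
    [0.5,0,0,-0.025,0,0,0],
    [0.5,0,0,0,0,0,0],
  ],
)

```text
time_s: 16.72
tool_pos: [0.6759, 0.1355, 0.4588]
tool_rot: [-179.6, -0.3, -35.7]
force: [0.5, -0.1, 1.6]
grip_width: 0.0131
```

```bash
python3 - <<'E'
from h import *
print({k:np.round(v,4) for k,v in status.get_obs().items() if k in("tool_pos","tool_rot","force")})
a=np.radians(4);S=np.array([[np.cos(a),np.sin(a)],[-np.sin(a),np.cos(a)]])
for c in("scene","top"):
    p,W=cloud(c)
    cv2.imwrite(f"pics/f_{c}.png",cv2.cvtColor(cv2.resize(p[100:290,110:363],None,fx=3,fy=3),cv2.COLOR_RGB2BGR))
    for n in("stone_a","cap"):
      for q in outline_of(c,n):
        w=W[q["pixels"]];m=np.nanmedian(w,0);print(c,n,round(q["conf"],2),m.round(3),"stand",(S@(m[:2]-[.555,.067])).round(3))
      
p,W=cloud("top");k=(W[...,2]>.21)&(np.hypot(W[...,0]-.562,W[...,1]+.064)<.06)
k=(W[...,2]>.045)&(W[...,2]<.075)&(np.hypot(W[...,0]-.562,W[...,1]+.064)<.06);print("capbar",np.nanmean(W[k],0),rect(W[k]))
E
```

```text
{'tool_pos': array([0.6759, 0.1355, 0.4588]), 'tool_rot': array([-179.6378,   -0.2901,  -35.7077]), 'force': array([ 0.5397, -0.1189,  1.6233])}
scene cap 0.9 [ 0.748 -0.157  0.029] stand [ 0.177 -0.236]
scene cap 0.89 [ 0.382 -0.063  0.029] stand [-0.182 -0.117]
scene cap 0.78 [ 0.576 -0.069  0.037] stand [ 0.011 -0.137]
scene cap 0.78 [0.8   0.115 0.029] stand [0.248 0.031]
scene cap 0.56 [0.366 0.064 0.029] stand [-0.188  0.01 ]
top cap 0.94 [ 0.735 -0.15   0.028] stand [ 0.165 -0.23 ]
top cap 0.93 [ 0.561 -0.064  0.036] stand [-0.003 -0.131]
top cap 0.83 [0.353 0.07  0.028] stand [-0.202  0.017]
top cap 0.67 [0.779 0.095 0.028] stand [0.226 0.013]
capbar [ 0.56283121 -0.06500709  0.06057242] (array([563.8, -65.1]), array([55.3, 14.6]), 69.37)
```

View pics/f_top.png

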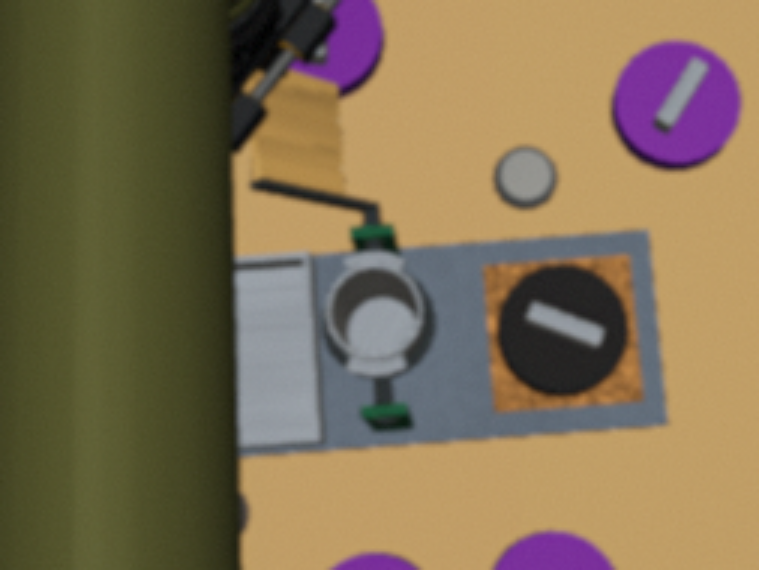

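The canister at (375,315) is upright and empty, and the cap is on the cork at (563,330). The arm hides the tray, so I'll move over to the cap and check the tray from there.

jog_arm(
  rows=[
    [0.5,0.004,0.032,0,0,0,0],
    [0.5,0.004,0.033,0,0,0,0],
    [0.5,0.004,0.033,0,0,0,0],
    [0.5,0.004,0.033,0,0,0,0],
    [0.5,0.004,0.032,0,0,0,0],
    [0.5,0.004,0.032,0,0,0,0],
    [0.5,0.003,0.032,0,0,0,-5],
    [0.5,0,0,0,0,0,-5],
    [0.5,0,0,0,0,0,-5],
    [0.5,0,0,0,0,0,0],
    [0.5,0,0,0,0,0,0],
  ],
)

```text
time_s: 17.98
tool_pos: [0.5645, -0.0642, 0.4523]
tool_rot: [-180.0, 0.0, -20.9]
force: [-0.3, 0.6, -0.2]
grip_width: 0.0435
```

```bash
python3 - <<'E'
from h import *
print({k:np.round(v,4) for k,v in status.get_obs().items() if k in("tool_pos","tool_rot","force")})
a=np.radians(4.3);S=np.array([[np.cos(a),np.sin(a)],[-np.sin(a),np.cos(a)]])
for c in("scene","top"):
    p,W=cloud(c)
    cv2.imwrite(f"pics/g_{c}.png",cv2.cvtColor(cv2.resize(p[100:290,110:363],None,fx=3,fy=3),cv2.COLOR_RGB2BGR))
    for n in("stone_a","stone_b"):
      for q in outline_of(c,n):
        w=W[q["pixels"]];m=np.nanmedian(w,0);print(c,n,round(q["conf"],2),q["box"],m.round(3),"stand",(S@(m[:2]-[.555,.067])).round(3))
E
```

```text
{'tool_pos': array([ 0.5645, -0.0642,  0.4523]), 'tool_rot': array([-1.799997e+02,  4.250000e-02, -2.085900e+01]), 'force': array([-0.2826,  0.624 , -0.152 ])}
top stone_a 0.58 [161.7, 198.7, 171.9, 209.2] [0.579 0.228 0.026] stand [0.036 0.159]
top stone_b 0.58 [161.7, 198.7, 171.9, 209.2] [0.579 0.228 0.026] stand [0.036 0.159]
```

View pics/g_top.png

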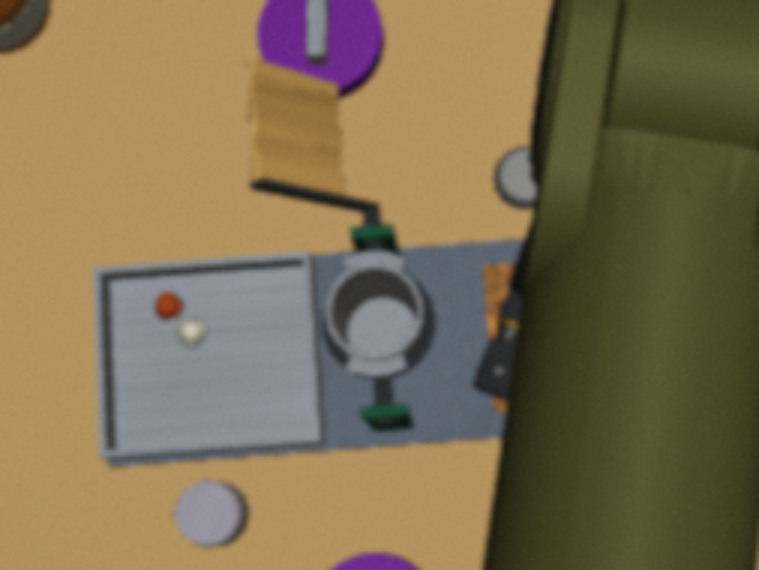

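Both stones are in the tray, red at (168,305) and pale at (192,332). Going down to regrip the cap.

jog_arm(
  rows=[
    [0.5,0,0,0.03,0,0,0],
    [0.5,0,0,0.035,0,0,0],
    [0.5,0,0,0.035,0,0,0],
    [0.5,0,0,0.035,0,0,0],
    [0.5,0,0,0.035,0,0,0],
    [0.5,0,0,0.025,0,0,0],
    [0.5,0,0,0.02,0,0,0],
    [0.5,0,0,0.01,0,0,0],
    [0.5,0,0,0.004,0,0,0],
    [1,0,0,0,0,0,0],
    [1,0,0,0,0,0,0],
    [1,0,0,0,0,0,0],
  ],
)

```text
time_s: 19.28
tool_pos: [0.5654, -0.0646, 0.2253]
tool_rot: [-179.9, -0.1, -20.7]
force: [0.5, 0.1, 0.0]
grip_width: 0.0304
```

jog_arm(
  rows=[
    [1,0,0,0,0,0,0],
    [1,0,0,0,0,0,0],
    [1,0,0,0,0,0,0],
    [1,0,0,0,0,0,0],
    [1,0,0,0,0,0,0],
    [1,0,0,0,0,0,0],
  ],
)

```text
time_s: 19.78
tool_pos: [0.565, -0.0645, 0.2246]
tool_rot: [-180.0, -0.1, -20.7]
force: [-0.8, 0.9, 5.8]
grip_width: 0.0137
```

jog_arm(
  rows=[
    [1,0,0,-0.01,0,0,0],
    [1,0,0,-0.03,0,0,0],
    [1,0,0,-0.04,0,0,0],
    [1,0,0,-0.04,0,0,0],
    [1,0,0,-0.04,0,0,0],
    [1,0,0,-0.035,0,0,0],
    [1,0,0,-0.015,0,0,0],
    [1,0,0,0,0,0,0],
  ],
)

```text
time_s: 20.45
tool_pos: [0.5652, -0.0652, 0.4384]
tool_rot: [-179.8, -0.4, -20.8]
force: [0.9, -0.6, -1.8]
grip_width: 0.0137
```

jog_arm(
  rows=[
    [1,-0.01,-0.02,0,0,0,0],
    [1,-0.012,-0.026,0,0,0,0],
    [1,-0.013,-0.028,0,0,0,0],
    [1,-0.012,-0.026,0,0,0,0],
    [1,-0.0093,-0.0198,0,0,0,0],
    [1,0,0,0,0,0,0],
    [1,0,0,0,0,0,0],
    [1,0,0,0,0,0,0],
  ],
)

```text
time_s: 21.12
tool_pos: [0.554, 0.0667, 0.4325]
tool_rot: [179.9, 0.1, -20.8]
force: [0.2, -0.9, -1.2]
grip_width: 0.0137
```

```bash
python3 - <<'E'
from h import *
import time
prm=cams.camera_params("wrist"); p,W=cloud("wrist",prm)
for _ in range(1):
    o=status.get_obs();print(o["tool_pos"].round(4),o["tool_rot"].round(1),o["force"].round(1))
z=W[...,2];r=np.hypot(W[...,0]-.555,W[...,1]-.067)
o=status.get_obs();zb=o["tool_pos"][2]-.16
bar=(r<.045)&(abs(z-zb)<.008); print("bar",bar.sum(),rect(W[bar]) if bar.sum()>9 else "")
disc=(r<.07)&(abs(z-(zb-.026))<.006);print("disc",disc.sum(),cv2.minEnclosingCircle((W[disc][:,:2]*1000).astype(np.float32)) if disc.sum()>9 else "")
E
```

```text
[0.5542 0.0661 0.4328] [ 1.799e+02  1.000e-01 -2.090e+01] [-0.2  0.4 -1.6]
bar 2872 (array([556.8,  67.9]), array([56.2, 33.2]), 85.08)
disc 10397 ((553.7608642578125, 67.73918151855469), 48.64364242553711)
```

jog_arm(
  rows=[
    [1,0.001,0,0.01,0,0,0],
    [1,0,0,0.01,0,0,0],
    [1,0,0,0.008,0,0,0],
    [1,0,0,0.006,0,0,0],
    [1,0,0,0.005,0,0,0],
    [1,0,0,0.003,0,0,0],
    [1,0,0,0.003,0,0,0],
    [1,0,0,0,0,0,0],
    [1,0,0,0,0,0,0],
  ],
)

```text
time_s: 21.92
tool_pos: [0.5553, 0.0672, 0.3889]
tool_rot: [-180.0, -0.0, -20.7]
force: [0.3, -0.1, -1.2]
grip_width: 0.0137
```

jog_arm(
  rows=[
    [1,0,0,0.002,0,0,0],
    [1,0,0,0.0015,0,0,0],
    [1,0,0,0.001,0,0,0],
    [1,0,0,0,0,0,0],
    [1,0,0,0,0,0,0],
  ],
)

```text
time_s: 22.33
tool_pos: [0.5553, 0.0672, 0.3847]
tool_rot: [-180.0, -0.0, -20.7]
force: [-0.6, 0.1, 1.2]
grip_width: 0.0138
```

jog_arm(
  rows=[
    [1,0,0,0,0,0,6.5],
    [1,0,0,0,0,0,6.5],
    [1,0,0,0,0,0,6.5],
    [1,0,0,0,0,0,6.5],
    [1,0,0,0,0,0,6.5],
    [1,0,0,0,0,0,6.5],
    [1,0,0,0,0,0,6.5],
    [1,0,0,0,0,0,6.5],
    [1,0,0,0,0,0,6.5],
    [1,0,0,0,0,0,6.5],
    [1,0,0,0,0,0,0],
  ],
)

```text
time_s: 23.25
tool_pos: [0.5555, 0.0672, 0.3847]
tool_rot: [-179.9, 0.0, -85.9]
force: [-0.1, 0.2, 1.8]
grip_width: 0.0139
```

```bash
python3 - <<'E'
from h import *
o=status.get_obs();print({k:np.round(v,4) for k,v in o.items()})
E
```

```text
{'time_s': np.float64(23.25), 'qpos': array([-47.4699,   9.2089,  42.188 ,  99.2243,  -6.4248,  73.9534,
       -89.7749]), 'joint_velocities': array([ 0.3695, -0.0219, -0.5983, -0.0766,  0.197 ,  0.2188,  9.6379]), 'effort': array([ -0.1687, -30.1315,   3.4803, -29.9683,  -0.0526,  -0.0789,
        -1.0822]), 'tool_pos': array([0.5555, 0.0672, 0.3847]), 'tool_rot': array([-1.799319e+02,  5.600000e-03, -8.589890e+01]), 'force': array([-0.0821,  0.2356,  1.8431]), 'wrist_torque': array([-0.0639,  0.0823, -0.0663]), 'grip_width': np.float64(0.0139)}
```

Little torque shows, and the cap is turned home. I'll release it, open wide, back straight up and check.

jog_arm(
  rows=[
    [0.5,0,0,0,0,0,0],
    [0.5,0,0,0,0,0,0],
    [0.5,0,0,0,0,0,0],
    [0.5,0,0,0,0,0,0],
    [0.5,0,0,0,0,0,0],
    [0.5,0,0,0,0,0,0],
    [0.5,0,0,-0.005,0,0,0],
    [0.5,0,0,-0.01,0,0,0],
    [0.5,0,0,-0.015,0,0,0],
    [0.5,0,0,-0.015,0,0,0],
    [0.5,0,0,-0.015,0,0,0],
    [0.5,0,0,0,0,0,0],
  ],
)

```text
time_s: 24.25
tool_pos: [0.5562, 0.0669, 0.4483]
tool_rot: [-179.6, 0.1, -85.7]
force: [-0.0, -0.3, 0.8]
grip_width: 0.0438
```

```bash
python3 - <<'E'
from h import *
prm=cams.camera_params("wrist"); p,W=cloud("wrist",prm)
o=status.get_obs();print(o["tool_pos"].round(4),o["force"].round(1),o["grip_width"])
z=W[...,2];r=np.hypot(W[...,0]-.555,W[...,1]-.067)
bar=(r<.04)&(z>.214)&(z<.232);print("bar",np.nanmedian(W[bar],0).round(4),rect(W[bar]))
disc=(r<.07)&(z>.19)&(z<.203);print("disc",np.nanmedian(W[disc],0),cv2.minEnclosingCircle((W[disc][:,:2]*1000).astype(np.float32)))
A=W[disc];A=A[~np.isnan(A).any(1)];c=np.linalg.lstsq(np.c_[A[:,:2],np.ones(len(A))],A[:,2],rcond=None)[0];print("tilt deg",np.degrees(np.hypot(c[0],c[1])))
cv2.imwrite("pics/h.png",cv2.cvtColor(p,cv2.COLOR_RGB2BGR))
E
```

```text
[0.5558 0.0669 0.4465] [-0.6 -0.1 -0.3] 0.04377104678977303
bar [0.5591 0.0692 0.2218] (array([556.3,  69.1]), array([55.5, 14. ]), 3.94)
disc [0.56224093 0.07070116 0.19592489] ((555.6515502929688, 68.98731231689453), 48.60066604614258)
tilt deg 0.08099728460227337
```

View pics/h.png

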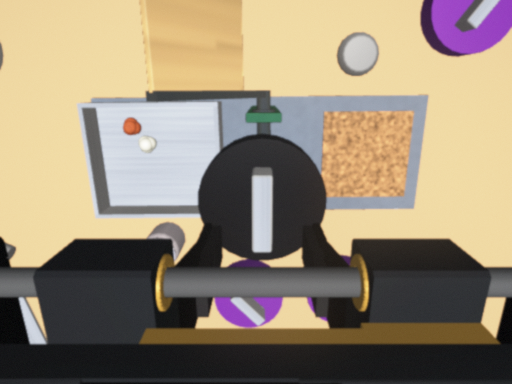

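The cap is seated at (262,197) with its bar in line with the shaft, and both stones are in the tray at (132,126) and (147,144). The robot is clear of everything, so I'm handing in.

```bash
python3 -c "
from cell import env;print(env.sign_off())"
```

```text
the job is handed in; nothing more can be done
None
```

The job is done and handed in at about 24 s of the 72 s allowed; `sign_off()` gives no verdict, so this rests on my own checks.

I twisted the cap off anticlockwise and laid it on the cork pad. Pressing the paddle for about 1.4 s emptied the canister, which then swung upright. I put the cap back on and twisted it 65° clockwise to home.

The last checks, from the wrist camera after I let go and backed off:
- **Stones:** both show in the tray. Only one was measured, at about stand x 36 mm, y 159 mm and 26 mm high. The other I saw in the pictures only.
- **Cap position:** it is within about 2 mm of where it started. Its top is at z 0.196, the same as at the start, and it is level to 0.1°.
- **Cap angle:** the bar reads 3.9°, against about 4 to 4.6° for the stand, so it is in line to about 1°. At the start the bar read 1.4°, 2 to 3° further clockwise, perhaps resting against the stop. The difference is well inside the 16° limit, so I left it.
- **Robot:** it is clear of everything, and the wrist force reads near zero.

No check failed. The scene camera did not report the stones, and the network labelled one blob as both stones, so I relied on the pictures.

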